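# Refit the battery pack of a hand-held radio

### The job

Refit the battery of the hand-held radio that lies face down in the grey repair cradle: take the thick black pack with the two lugs (not the thin plain slab), tuck its lugs under the retaining lip at the tail of the bay, swing its other end down and press it until the spring latch has snapped over it and the pack lies flat and fully home, then let go. Feel your way and do not force it: the lugs break at a push of 35 N. Leave the slab and the tin where they are.

Things in the scene. Friction and masses are not known exactly. Their poses are not given: they have to be found in the camera images.
- pack_centre (a point): Centre of the loose battery pack, 12 mm over its underside: black block 92 mm long (x), 54 wide (y), 24 thick (z), 0.09 to 0.18 kg, lying right way up on the bench (z up). Grasp it across its width. x points from the lug end (end face at x = -46 mm) to the latch end (+46 mm).
- pack_lugs (a point): On the pack, at x = -56 mm, y = 0, 12 mm below pack_centre, same axes: middle of the tips of its two lugs. Each lug is 12 mm wide, 3.5 mm thick, flush with the underside, at y = -14 and +14 mm, and sticks out 10 mm beyond the end face; 40 mm over their outer sides.
- pack: The same pack, at the middle of its underside (12 mm below pack_centre), same axes. Its lugs are brittle: pack and radio or cradle must never be pressed together with over 35 N.
- pack_ledge (a point): On the pack, middle of the ledge at its latch end: the top 11 mm of the pack stop at x = 40 mm, 6 mm short of the end face, so the ledge runs from x = 40 to 46 mm, 13 mm over the underside. Same axes as pack_centre; this point is at x = 43 mm, 1 mm above pack_centre.
- cradle_mid (a point): Point of the fixed cradle, 30 mm over the bench, level with the floor of the radio's battery bay. x runs along the radio from its tail (retaining lip) to its head (latch, knobs, antenna), z up. The radio is clamped between the cradle's jaws anywhere up to 14 mm either way along x: the middle of its bay lies at y = 0, z = 0 and an x from -14 to +14 mm that is not given and must be found by touch or sight.
- latch (a joint): Travel of the spring latch in m: 0 is out (bay empty, or over the ledge of a pack that is home), up to 0.006 pushed back towards the head. Spring 2 N at 0, 4 N at 4 mm; the pack's end, pressed down on the ramp, pushes it back and needs roughly 5 to 15 N. A pack with tucked lugs, let go, rests on the ramp at 10 to 12 degrees.
- radio_tail (a point): Fixed point of the cradle plate under the radio's tail: x = -57 mm, y = 0, 20 mm below cradle_mid. Tail, measured from the bay's middle: a wall at x = -57 mm stops the lug tips; from it the lip overhangs to x = -52 mm, underside 7 mm and top 10.5 mm over the bay floor; the pocket below is 45 mm wide. The lugs go in only with the latch end raised 10 to 22 degrees, never flat.
- radio_head (a point): Fixed point between the cradle's jaws, x = 66 mm, y = 0, level with the bay floor. From the bay's middle: head x = 47 to 86 mm, 66 wide, 22 mm over the floor (thumb pad 24.5); guide ears 10 mm high from x = 38 mm, 60 mm apart; latch tooth, 22 wide, from x = 43 mm, 14 mm over the floor, with a steep ramp up to 23 mm; antenna to x = 165 mm. Jaws y = -64 to 47 mm, 12 mm over the floor.
- cradle: The fixed cradle with the radio: point on the bench below cradle_mid, same axes. The bay floor is flat, level, 47 mm wide and 104 mm long, so the pack (102 mm with lugs) has 2 mm of play along it and its long sides stay free to hold. Cradle plate 195 x 110 mm, x = -95 to 100 mm, 10 mm high. The clamped radio stays put under pushes below 60 N.
- slab_centre (a point): Centre of a thin plain black cell in a sleeve, 46 x 120 x 10 mm, x across and y along it, loose on the bench. It does not belong to the radio; leave it.
- tin_centre (a point): Centre of a small grey round tin, 60 mm across, 28 mm high; leave it.
Things that resemble listed ones, but are neither listed nor needed, are in the scene too. What is shaped like the pack but white is not meant.

How it is judged:
By the outcome, as a careful person would: the job done as asked, in the order asked, and still so for the second after the job is handed in, with the robot touching nothing.
It also fails if it takes over 48 s, if anything falls off the work surface, if the arm or the gripper's body presses on something with over 40 N, if the wrist force passes 120 N, or if a joint passes its speed limit or range.

### The arm

A 6-joint arm with a two-finger parallel gripper is mounted at the origin on a cart in front of the work surface, level with it; the furniture and walls round the work are solid. World frame = base frame: x ahead of the robot, y to its left, z up, the work surface at z = 0. Lengths are in m, angles in rad, forces in N, time in s.
With the tool pointing down it reaches from about 0.375 to 0.975 m from the base axis. Payload 3.8 kg.
Tool frame: the origin (TCP) lies at the very end of the fingers, on their centre line; the grasp point (between the pads) lies 19 mm behind it; y points along the fingers, x is the direction in which the jaws open and shut, and the axes are right-handed (so a half turn about y gives the same grasp; the last joint's range is limited). The gripper opens to 85 mm and grips with 20 to 120 N. Pads are 22 mm wide; open, the fingers measure 114 mm over their backs; the gripper's body (76 mm by 85 mm) begins 54 mm behind the grasp point. The pads swing forward as they close: fully open they stand 13 mm farther back than shut.
Start: joints at [1.068, 0.264, 1.604, -0, 1.274, -0.037], TCP at [0.303, 0.603, 0.231] pointing down, gripper open.
Joint ranges: [-2.63, 2.63], [-0.94, 2.18], [0.31, 2.57], [-1.31, 4.45], [0, 2.66], [-2.55, 2.55]. Speed limits (rad/s): [2.57, 2.57, 3.14, 3.14, 3.14, 3.14].

### API

Orientations are given as a rotation vector (axis times angle).
In Python, from workcell import bot, cams gives the robot as it stands.
- The arm moves only by the tool play_rows, never from a script. Its argument "motion" is a list of rows, each a list of 2 entries, a list of its own where there are three numbers: the shift along the world's x, y, z normalised to -1 to 1, where 1 is 400 mm, then the turn, a rotation vector about the world's x, y, z normalised to -1 to 1, where 1 is pi/4 rad. In form: [[[tx, ty, tz], [ax, ay, az]], ...]. A call has 1 to 10 rows; each row is the pose to reach, as a shift and turn from the pose commanded when the call began; what a row does not reach only later rows make up. A row lasts 1/8 s, in which the tool goes at most 62.5 mm and 10.7 degrees, less where a joint would pass 70% of its speed; a pose out of reach is approached as far as the arm can. A call with a number of a shift or a turn outside -1 to 1 is refused whole. A call with a gripper value outside its range is refused whole. "gripper" is the closure, from 0 (fully open) to 1 (shut), set as the call begins (left out, the last holds). The fingers move at their own pace and stop on an object; "squeeze" is the grip in N (left out, the last holds). Time passes only in rows, so rows that repeat a pose let the fingers close. It gives the time, the measured TCP pose, the force and the opening at its end, in the units of the state.
- bot.read_state(): the state, without advancing time (a new reading comes with each control period).
- cams.read_camera(name): name is "scene" or "top" or "wrist"; returns (picture, depth): 400x640x3 uint8, red, green, blue; 400x640 float32, m along the optical axis (not along the pixel's ray), 0 where there is no reading.
- cams.calibration(name): a dict with "mtx" (3x3 intrinsics, pixels), "R" (3x3) and "t" (3): a world point X has camera coordinates R X + t; the wrist camera has in their place "tool_from_camera" (4x4, takes a point from camera to tool coordinates, whose origin is the TCP and whose axes are the tool frame's). Camera axes: x right, y down, z forward; pixel columns grow to the right and rows downward; lengths in m; the calibration is good to about 2 mm. A picture is of the moment at which its call begins: read the wrist's pose just before it. calibration takes no time and is no camera call.
- bot.finish_job(): hands the job in, once; it reports no verdict.
Trained networks look in the newest picture that a camera, given by its name, has taken for a name from the list of things; names that differ only in an ending like _2 or _b are one class to them, and where a whole thing is asked for, a point or a joint stands for the part that bears it (a point fixed in the world has none). Each returns a list of dicts, best first, with "conf" (0 to 1); they miss things now and then, are a little off and sometimes report something else, mostly with a low value. They report only what shows in the picture. A call takes as long as a camera call. They do not tell look-alikes from the thing itself.
- cams.recognise(camera, label): "xyz" ([x, y, z] in m, in the coordinates of the camera as it stood for that picture, good to about 4 mm: the middle of the surface that is visible of it).
- cams.regions_of(camera, label): "mask" (400x640 bool, what is visible of it).
- cams.mark_of(camera, label): "xyz" ([x, y, z] in m, in the coordinates of the camera as it stood for that picture, good to about 4 mm: a listed point, or the origin of a listed thing).
The state is a dict: "time": time; "q": joint angles; "joint_vel": joint speeds; "joint_torque": joint torques, N m; "tool_pos": TCP position; "tcp_rot": TCP orientation; "wrist_force": force on the tool from outside, world axes, zero at the start; "torque": the same for the moment, N m; "width": opening from 0.0 (shut) to 1.0 (fully open).
Only numpy, scipy, OpenCV 4.12 (cv2) and the standard library are available. Lean on these libraries where they do the work, as an engineer would, in place of code of your own. Each camera call takes 0.05 s, during which the arm holds its last target.

## Working session

There is one attempt and no reset: what is moved stays moved. The work goes in short steps, Python scripts to look and compute and a tool call to move; the robot and the scene stay as the last step left them, time stands still between calls to the robot, and variables do not carry over. Pictures are saved under pics/ and viewed, and the job is handed in when it is done.

Besides the shell and the picture viewer there is one more tool, called after "Request:" as name([rows], argument=value, ...), one row to a line, values as JSON. play_rows: Moves the arm, as the interface text tells. Its arguments: {"type":"object","properties":{"motion":{"type":"array","items":{"type":"array"}},"gripper":{"type":"number"},"squeeze":{"type":"number"}},"required":["motion"]}

```bash
mkdir -p pics; ls; cat > h.py <<'E'
import numpy as np, cv2
from scipy.spatial.transform import Rotation as R
from workcell import bot, cams
def toworld(name,p,st=None):
    c=cams.calibration(name);p=np.asarray(p,float)
    if name=='wrist':
        T=np.array(c['tool_from_camera']);q=p@T[:3,:3].T+T[:3,3]
        st=st or bot.read_state()
        return q@R.from_rotvec(st['tcp_rot']).as_matrix().T+np.array(st['tool_pos'])
    return (p-np.array(c['t']))@np.array(c['R'])
def cloud(name,d,st=None):
    K=np.array(cams.calibration(name)['mtx']);v,u=np.mgrid[:400,:640]
    P=np.stack([(u-K[0,2])/K[0,0]*d,(v-K[1,2])/K[1,1]*d,d],-1)
    return toworld(name,P,st)
E
python3 - <<'E'
from h import *
s=bot.read_state();print(s)
for n in ['scene','top']:
    im,d=cams.read_camera(n);cv2.imwrite(f'pics/{n}0.png',im[:,:,::-1]);np.save(n+'_d.npy',d);np.save(n+'_i.npy',im)
    for l in ['pack_centre','pack_lugs','pack_ledge','cradle_mid','radio_tail','radio_head','slab_centre','tin_centre'] if n=='top' else []:
        for r in cams.mark_of(n,l)[:3]: print(n,l,round(r['conf'],2),toworld(n,r['xyz']).round(4))
print(bot.read_state()['time'])
E
```

```text
pics
{'time': 0.0, 'q': array([ 1.06809361e+00,  2.64802091e-01,  1.60540178e+00, -4.98732889e-06,
        1.27368756e+00, -3.69173380e-02]), 'joint_vel': array([-0.00221241, -0.00112266, -0.00050711,  0.00155335, -0.00209017,
        0.00122882]), 'joint_torque': array([-1.89577531e-04, -5.15111482e+01, -3.67316329e+01,  3.37115296e-05,
        1.30880196e-02, -2.03004385e-05]), 'tool_pos': array([0.30281498, 0.60243413, 0.22991405]), 'tcp_rot': array([-1.39541724, -0.85814603,  0.86141855]), 'wrist_force': array([ 0.11259733, -0.12440659,  0.30112464]), 'torque': array([-0.00579149, -0.05766359, -0.00612138]), 'width': 0.9976925033337922}
top pack_centre 0.6 [ 0.474  -0.1247  0.0107]
top pack_centre 0.57 [ 0.6171 -0.2582  0.0119]
top pack_lugs 0.97 [ 5.714e-01 -2.905e-01 -1.000e-04]
top pack_lugs 0.83 [ 0.46   -0.0702  0.0019]
top pack_ledge 0.96 [ 0.6514 -0.2286  0.0099]
top pack_ledge 0.96 [ 0.4806 -0.1675  0.0099]
top cradle_mid 0.77 [0.5315 0.0581 0.0261]
top cradle_mid 0.66 [ 0.5258  0.0575 -0.0015]
top radio_tail 0.74 [0.479  0.0369 0.0079]
top radio_head 0.56 [0.5832 0.0895 0.0279]
top slab_centre 0.62 [ 0.4403 -0.2785  0.0031]
top tin_centre 0.79 [0.5125 0.2971 0.0132]
0.5
```

View pics/top0.png

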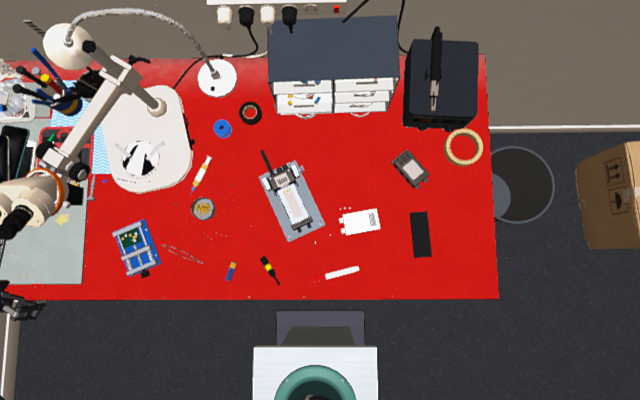

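View pics/scene0.png

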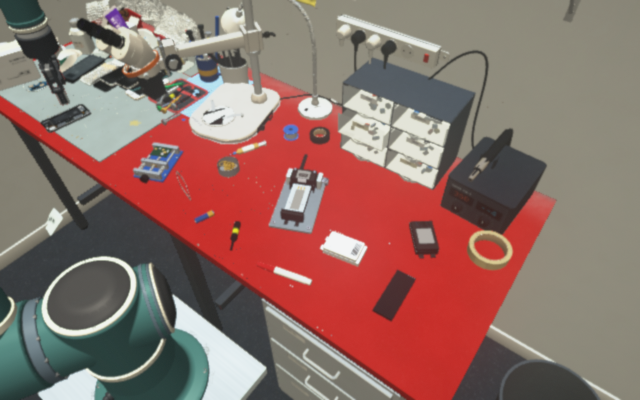

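```bash
python3 - <<'E'
from h import *
im=np.load('top_i.npy');sc=np.load('scene_i.npy')
a=cv2.resize(im[140:200,370:450],None,fx=5,fy=5,interpolation=2)
b=cv2.resize(im[140:250,250:330],(400,550),interpolation=2)
c=cv2.resize(sc[205:265,390:470],None,fx=5,fy=5,interpolation=2)[:250]
o=np.zeros((550,800,3),np.uint8);o[:300,:400]=a;o[300:550,:400]=c;o[:550,400:]=b
cv2.imwrite('pics/crop1.png',o[:,:,::-1])
E
```

```text
(no output)
```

View pics/crop1.png

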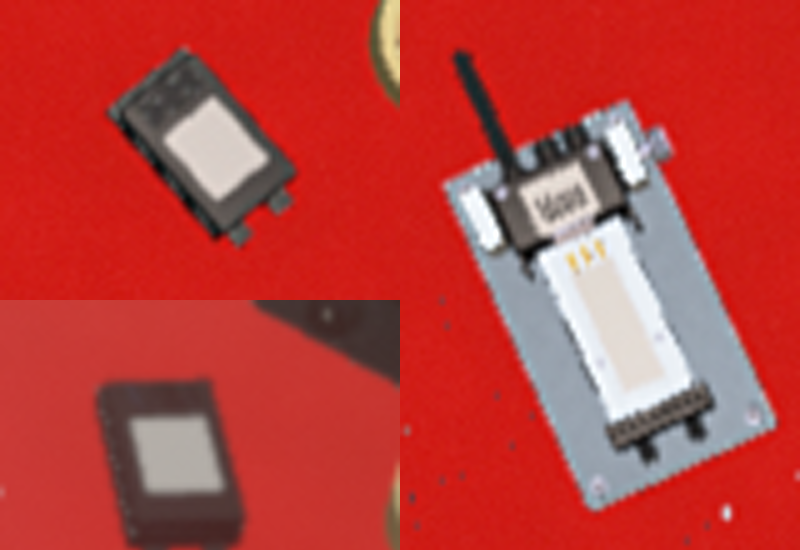

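```bash
python3 - <<'E'
from h import *
s=bot.read_state();print(R.from_rotvec(s['tcp_rot']).as_matrix().round(3))
print(np.array(cams.calibration('wrist')['tool_from_camera']).round(3),cams.calibration('wrist')['mtx'])
# refine from top cloud
d=np.load('top_d.npy');P=cloud('top',d)
for n,(u0,u1,v0,v1) in dict(pack=(388,432,148,190),cradle=(250,330,150,245)).items():
    Q=P[v0:v1,u0:u1].reshape(-1,3);
    if n=='pack':
        m=Q[:,2]>0.012;X=Q[m]
    else:
        m=(Q[:,2]>0.006)&(Q[:,2]<.016);X=Q[m]
    print(n,m.sum(),np.median(X,0).round(4),cv2.minAreaRect((X[:,:2]*1000).astype(np.float32)))
E
```

```text
[[ 0.449 -0.    -0.893]
 [ 0.893 -0.     0.449]
 [-0.    -1.     0.   ]]
[[ 1.    -0.     0.     0.   ]
 [-0.    -0.304  0.953 -0.143]
 [-0.    -0.953 -0.304  0.08 ]
 [ 0.     0.     0.     1.   ]] [[349.88992739   0.         315.36642877]
 [  0.         349.88992739 195.45025238]
 [  0.           0.           1.        ]]
pack 699 [ 0.6117 -0.2564  0.0223] ((518.3926391601562, -143.8153533935547), (91.9185791015625, 351.22869873046875), 40.1667594909668)
cradle 1345 [0.5062 0.0459 0.0092] ((534.8602905273438, 60.94700622558594), (181.54122924804688, 227.11941528320312), 86.8985824584961)
```

Request:
play_rows([
  [[0.325,-0.675,0.05],[0,0,-1]],
  [[0.325,-0.675,0.05],[0,0,-1]],
  [[0.325,-0.675,0.05],[0,0,-1]],
  [[0.325,-0.675,0.05],[0,0,-1]],
  [[0.325,-0.675,0.05],[0,0,-1]],
], gripper=0)

```text
time: 1.12
tool_pos: [0.434, 0.331, 0.2518]
tcp_rot: [-1.556, -0.249, 0.248]
wrist_force: [0.3, 0.1, 0.4]
width: 1.0
```

Request:
play_rows([
  [[0.325,-0.675,0.0],[0,0,-1]],
  [[0.325,-0.675,0.0],[0,0,-1]],
  [[0.325,-0.675,0.0],[0,0,-1]],
  [[0.325,-0.675,0.0],[0,0,-1]],
  [[0.325,-0.675,0.0],[0,0,-1]],
])

```text
time: 1.75
tool_pos: [0.564, 0.0607, 0.2517]
tcp_rot: [-1.539, 0.367, -0.369]
wrist_force: [1.1, -0.2, -0.2]
width: 1.004
```

Request:
play_rows([
  [[0,0,0],[0,0,-0.8]],
  [[0,0,0],[0,0,-0.8]],
  [[0,0,0],[0,0,-0.8]],
  [[0,0,0],[0,0,-0.8]],
  [[0,0,0],[0,0,-0.8]],
])

```text
time: 2.38
tool_pos: [0.5632, 0.0631, 0.2514]
tcp_rot: [-1.398, 0.851, -0.851]
wrist_force: [-0.3, -0.2, 0.3]
width: 1.002
```

```bash
python3 - <<'E'
from h import *
s=bot.read_state();print(s['time'],s['tool_pos'],R.from_rotvec(s['tcp_rot']).as_matrix().round(3))
im,d=cams.read_camera('wrist');cv2.imwrite('pics/w1.png',im[:,:,::-1]);np.savez('w1.npz',im=im,d=d,p=s['tool_pos'],r=s['tcp_rot'])
for l in ['cradle_mid','radio_tail','radio_head','latch']:
    for r in cams.mark_of('wrist',l)[:2]: print(l,round(r['conf'],2),toworld('wrist',r['xyz'],s).round(4))
E
```

```text
2.375 [0.5632095  0.06305148 0.25143112] [[ 0.46   0.     0.888]
 [-0.888  0.     0.46 ]
 [ 0.    -1.     0.   ]]
cradle_mid 0.65 [0.5275 0.0587 0.0268]
radio_head 0.78 [0.5856 0.0881 0.0329]Traceback (most recent call last):
  File "<stdin>", line 5, in <module>
ValueError: it knows: cradle, cradle_mid, pack, pack_centre, pack_ledge, pack_lugs, radio_head, radio_tail, slab_centre, tin_centre
```

View pics/w1.png

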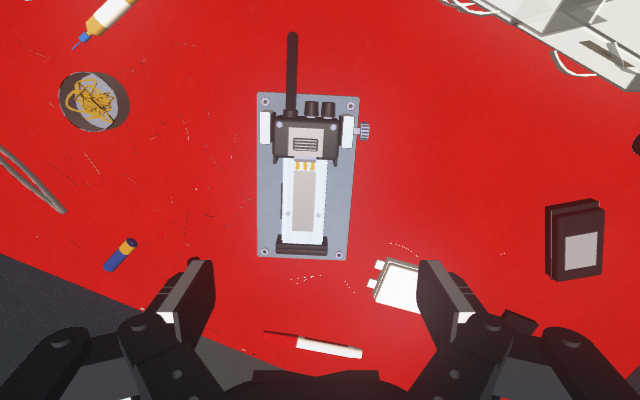

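```bash
python3 - <<'E'
from h import *
z=np.load('w1.npz');im,d=z['im'],z['d'];s=dict(tool_pos=z['p'],tcp_rot=z['r'])
P=cloud('wrist',d,s);np.save('w1P.npy',P)
print((d==0).mean(),np.percentile(P[...,2],[1,10,50,90,99]))
h=np.clip(P[...,2]*1000*4,0,255).astype(np.uint8)
cv2.imwrite('pics/w1h.png',cv2.applyColorMap(h,cv2.COLORMAP_JET))
E
```

```text
0.004078125 [-7.59749676e-01 -7.19729051e-04  7.79154873e-04  3.17227242e-01
  3.36981665e-01]
```

View pics/w1h.png

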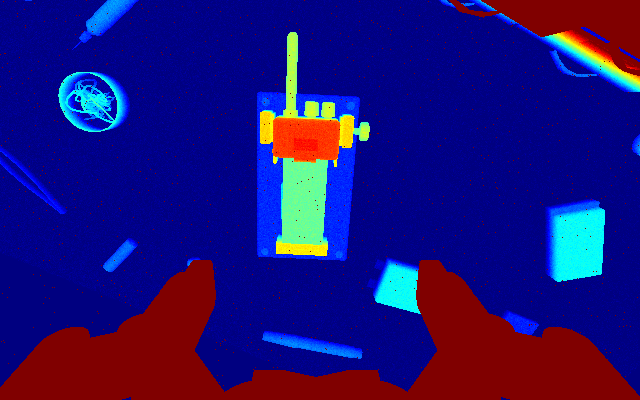

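```bash
python3 - <<'E'
from h import *
P=np.load('w1P.npy')
def reg(u0,u1,v0,v1,z0,z1):
    Q=P[v0:v1,u0:u1].reshape(-1,3);return Q[(Q[:,2]>z0)&(Q[:,2]<z1)]
pl=reg(245,375,85,270,.007,.013)
c,wh,a=cv2.minAreaRect((pl[:,:2]*1000).astype(np.float32));print('plate',c,wh,a,len(pl),np.median(pl[:,2]))
for nm,r in dict(bay=(270,335,155,245,.026,.034),lip=(265,335,235,262,.037,.044),head=(265,345,110,165,.047,.06),pack=(540,610,190,290,.019,.03)).items():
    X=reg(*r);c,wh,a=cv2.minAreaRect((X[:,:2]*1000).astype(np.float32));print(nm,np.round(c,1),np.round(wh,1),round(a,2),len(X),np.median(X[:,2]).round(4))
E
```

```text
plate (529.8153686523438, 61.48883819580078) (194.64834594726562, 109.5383071899414) 24.401018142700195 6908 0.010354745275266364
bay [513.5  54.9] [99.3 58. ] 25.09 3590 0.0306
lip [466.8  32.9] [13.4 57.4] 24.49 565 0.0408
head [578.6  84. ] [42.7 65.9] 24.21 2685 0.0525
pack [ 611.3 -257.1] [86.7 54.8] 38.68 3238 0.0241
```

```bash
python3 - <<'E'
from h import *
P=np.load('w1P.npy');im=np.load('w1.npz')['im']
a=np.radians(24.4);ex=np.array([np.cos(a),np.sin(a)]);ey=np.array([-ex[1],ex[0]])
o=np.array([.5275,.0605])
Q=P.reshape(-1,3);C=np.c_[(Q[:,:2]-o)@ex,(Q[:,:2]-o)@ey,Q[:,2]]*1000
def pr(n,z0,z1,x0,x1,y0,y1):
    m=(C[:,2]>z0)&(C[:,2]<z1)&(C[:,0]>x0)&(C[:,0]<x1)&(C[:,1]>y0)&(C[:,1]<y1);X=C[m]
    print(n,m.sum(),'x',np.percentile(X[:,0],[0,2,98,100]).round(1),'y',np.percentile(X[:,1],[0,2,98,100]).round(1),'z',np.median(X[:,2]).round(1))
pr('lip',37,44,-100,-30,-40,40);pr('bay',26,34,-60,50,-20,20);pr('head',50,60,20,120,-40,40);pr('ears',37,42,10,60,-40,40);pr('plate',7,13,-110,110,-60,60)
# profile along centre
for y0,y1 in [(-9,9),(12,20),(-20,-12)]:
    m=(abs(C[:,1]-(y0+y1)/2)<(y1-y0)/2)&(C[:,2]>0)&(C[:,2]<80)
    for x0,x1 in [(-75,-40),(25,60)]:
        print(y0,y1,[(x,np.median(C[m&(abs(C[:,0]-x)<.75),2]).round(0) if (m&(abs(C[:,0]-x)<.75)).sum() else None) for x in np.arange(x0,x1,1.5)])
E
```

```text
lip 565 x [-73.4 -72.8 -60.3 -60. ] y [-28.7 -27.4  28.   28.7] z 40.8
bay 2895 x [-59.9 -58.   30.9  34.6] y [-20.  -19.2  19.2  20. ] z 30.6
head 2550 x [36.4 39.3 75.9 77.6] y [-32.5 -30.5  31.1  32.5] z 52.5
ears 127 x [29.9 30.  59.7 59.8] y [-39.8 -39.4  38.8  39.3] z 40.4
plate 6908 x [-94.8 -91.7  98.2  99.8] y [-54.8 -53.4  54.3  54.7] z 10.4
-9 9 [(np.float64(-75.0), None), (np.float64(-73.5), np.float64(40.0)), (np.float64(-72.0), np.float64(41.0)), (np.float64(-70.5), np.float64(41.0)), (np.float64(-69.0), np.float64(41.0)), (np.float64(-67.5), np.float64(41.0)), (np.float64(-66.0), np.float64(40.0)), (np.float64(-64.5), np.float64(41.0)), (np.float64(-63.0), np.float64(40.0)), (np.float64(-61.5), np.float64(40.0)), (np.float64(-60.0), np.float64(32.0)), (np.float64(-58.5), np.float64(31.0)), (np.float64(-57.0), np.float64(31.0)), (np.float64(-55.5), np.float64(30.0)), (np.float64(-54.0), np.float64(31.0)), (np.float64(-52.5), np.float64(30.0)), (np.float64(-51.0), np.float64(30.0)), (np.float64(-49.5), np.float64(30.0)), (np.float64(-48.0), np.float64(31.0)), (np.float64
[... 4033 characters left out ...]
), (np.float64(32.5), np.float64(31.0)), (np.float64(34.0), np.float64(30.0)), (np.float64(35.5), None), (np.float64(37.0), None), (np.float64(38.5), np.float64(49.0)), (np.float64(40.0), np.float64(51.0)), (np.float64(41.5), np.float64(52.0)), (np.float64(43.0), np.float64(53.0)), (np.float64(44.5), np.float64(53.0)), (np.float64(46.0), np.float64(53.0)), (np.float64(47.5), np.float64(52.0)), (np.float64(49.0), np.float64(53.0)), (np.float64(50.5), np.float64(52.0)), (np.float64(52.0), np.float64(53.0)), (np.float64(53.5), np.float64(53.0)), (np.float64(55.0), np.float64(53.0)), (np.float64(56.5), np.float64(53.0)), (np.float64(58.0), np.float64(53.0)), (np.float64(59.5), np.float64(52.0))]
```

Request:
play_rows([
  [[0.126,-0.795,-0.25],[0,0,0.25]],
  [[0.126,-0.795,-0.25],[0,0,0.25]],
  [[0.126,-0.795,-0.25],[0,0,0.25]],
  [[0.126,-0.795,-0.25],[0,0,0.25]],
  [[0.126,-0.795,-0.25],[0,0,0.25]],
  [[0.126,-0.795,-0.25],[0,0,0.25]],
  [[0.126,-0.795,-0.25],[0,0,0.25]],
  [[0.126,-0.795,-0.25],[0,0,0.25]],
])

```text
time: 3.58
tool_pos: [0.6137, -0.2539, 0.1516]
tcp_rot: [-1.454, 0.7, -0.7]
wrist_force: [0.3, -0.3, 0.1]
width: 0.997
```

```bash
python3 - <<'E'
from h import *
s=bot.read_state();print(s['time'],s['tool_pos'],s['joint_vel'].round(3));M=R.from_rotvec(s['tcp_rot']).as_matrix();print(M.round(3),np.degrees(np.arctan2(M[1,0],M[0,0])))
im,d=cams.read_camera('wrist');cv2.imwrite('pics/w2.png',im[:,:,::-1])
P=cloud('wrist',d,s);Q=P.reshape(-1,3);o=np.array([.6136,-.2552])
near=np.linalg.norm(Q[:,:2]-o,axis=1)<.085
for z0,z1 in [(.019,.03),(.010,.017),(.0022,.0065)]:
    X=Q[near&(Q[:,2]>z0)&(Q[:,2]<z1)]
    c,wh,a=cv2.minAreaRect((X[:,:2]*1000).astype(np.float32));print(np.round(c,1),np.round(wh,1),round(a,2),len(X),np.median(X[:,2]).round(4))
a=np.radians(38.7);ex=np.array([np.cos(a),np.sin(a)]);ey=np.array([-ex[1],ex[0]])
C=np.c_[(Q[:,:2]-o)@ex,(Q[:,:2]-o)@ey,Q[:,2]]*1000;C=C[near]
t=C[(C[:,2]>20)&(C[:,2]<30)];print('top x',np.percentile(t[:,0],[1,99]),'y',np.percentile(t[:,1],[1,99]))
for x in (-30,0,30):
    m=abs(t[:,0]-x)<8;print(x,np.percentile(t[m,1],[2,98]))
l=C[(C[:,2]>2)&(C[:,2]<7)&(C[:,0]<-40)];print('lug',len(l),np.percentile(l[:,0],[2,98]),np.percentile(l[:,1],[2,98]))
l=C[(C[:,2]>10)&(C[:,2]<16)&(C[:,0]>30)];print('ledge',len(l),np.percentile(l[:,0],[2,98]),np.percentile(l[:,1],[2,98]))
E
```

```text
3.575 [ 0.61374002 -0.2538604   0.1516332 ] [ 0.016 -0.014  0.002 -0.002 -0.002 -0.001]
[[ 0.624  0.     0.782]
 [-0.782  0.001  0.624]
 [-0.    -1.     0.001]] -51.40315166702873
[ 611.8 -257.8] [85.6 54.2] 38.63 6727 0.0244
[ 646.8 -229.6] [ 7.2 54.5] 38.49 602 0.0139
[ 608.8 -253. ] [159.3 150.1] 84.64 116 0.0025
top x [-44.3636242   39.04119264] y [-27.10010033  25.43254717]
-30 [-26.67516375  24.91927123]
0 [-26.66970559  24.97206591]
30 [-26.43266924  25.05533535]
lug 57 [-81.42091125 -48.49440694] [-43.54681938  45.68862086]
ledge 567 [39.43509037 45.48368383] [-27.06089723  25.50518167]
```

View pics/w2.png

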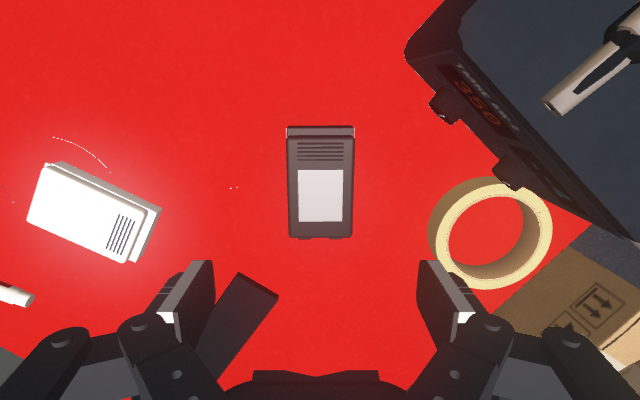

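Request:
play_rows([
  [[0.002,-0.002,-0.12],[0,0,0]],
  [[0.002,-0.002,-0.24],[0,0,0]],
  [[0.002,-0.002,-0.32],[0,0,0]],
  [[0.002,-0.002,-0.36],[0,0,0]],
  [[0.002,-0.002,-0.372],[0,0,0]],
  [[0.002,-0.002,-0.372],[0,0,0]],
])

```text
time: 4.38
tool_pos: [0.6155, -0.2558, 0.0039]
tcp_rot: [-1.455, 0.699, -0.702]
wrist_force: [-0.2, -1.2, 0.9]
width: 0.999
```

Request:
play_rows([
  [[0,0,0],[0,0,0]],
  [[0,0,0],[0,0,0]],
  [[0,0,0],[0,0,0]],
  [[0,0,0],[0,0,0]],
  [[0,0,0],[0,0,0]],
  [[0,0,0],[0,0,0]],
], gripper=1, squeeze=50)

```text
time: 5.12
tool_pos: [0.6156, -0.2564, 0.0043]
tcp_rot: [-1.455, 0.699, -0.703]
wrist_force: [-0.4, -0.1, 6.8]
width: 0.617
```

Request:
play_rows([
  [[0,0,0.1],[0,0,0]],
  [[0,0,0.25],[0,0,0]],
  [[0,0,0.4],[0,0,0]],
  [[0,0,0.4],[0,0,0]],
  [[0,0,0.4],[0,0,0]],
])

```text
time: 5.75
tool_pos: [0.6139, -0.2556, 0.1623]
tcp_rot: [-1.455, 0.701, -0.701]
wrist_force: [-0.9, -0.5, -0.9]
width: 0.621
```

```bash
python3 - <<'E'
from h import *
s=bot.read_state();print(s['time'],s['tool_pos'],s['joint_vel'].round(3),s['wrist_force'],s['width']);M=R.from_rotvec(s['tcp_rot']).as_matrix();print(M.round(3))
im,d=cams.read_camera('wrist');cv2.imwrite('pics/w3.png',im[:,:,::-1])
np.savez('w3.npz',d=d)
s0=dict(tool_pos=np.zeros(3),tcp_rot=np.zeros(3))
T=cloud('wrist',d,s0)*1000  # tool frame mm
Q=T.reshape(-1,3)
m=(abs(Q[:,0])<25)&(abs(Q[:,2])<60)&(Q[:,1]>-60)&(Q[:,1]<10)
X=Q[m];print(len(X))
for z in range(-50,56,5):
    k=abs(X[:,2]-z)<2
    if k.sum()>5: print(z,k.sum(),np.percentile(X[k,1],[5,50,95]).round(1),np.percentile(X[k,0],[1,99]).round(1))
E
```

```text
5.75 [ 0.61394664 -0.25561836  0.16231304] [ 0.001  0.031  0.036 -0.     0.003  0.   ] [-0.86790846 -0.54531281 -0.87962464] 0.6214794175091597
[[ 0.623 -0.     0.782]
 [-0.782  0.     0.623]
 [-0.    -1.    -0.   ]]
26519
-45 130 [-20.5 -19.8 -19. ] [-12.9   9.2]
-40 808 [-21.  -20.1 -19.2] [-24.3  24.3]
-35 858 [-21.  -20.1 -19.3] [-24.6  24.1]
-30 860 [-21.1 -20.2 -19.3] [-24.4  24.2]
-25 911 [-21.2 -20.3 -19.4] [-24.4  24.1]
-20 937 [-21.1 -20.3 -19.3] [-24.2  24.1]
-15 960 [-21.1 -20.3 -19.3] [-24.5  24. ]
-10 1108 [-31.8 -20.3 -19.3] [-24.6  24.8]
-5 1176 [-33.7 -20.4 -19.2] [-24.4  24.9]
0 1201 [-33.7 -20.3 -19.3] [-24.4  24.8]
5 1234 [-33.6 -20.3 -19.3] [-24.6  24.9]
10 1381 [-56.7 -20.4 -19.2] [-24.4  24.9]
15 1182 [-21.1 -20.1 -19.1] [-24.6  24.2]
20 1212 [-21.2 -20.2 -19.1] [-24.3  24. ]
25 1202 [-21.2 -20.2 -19.1] [-24.4  24. ]
30 1325 [-21.2 -20.2 -19.1] [-24.5  24.2]
35 1428 [-21.3 -20.1 -18.9] [-24.5  24.1]
40 2146 [-18.9 -10.8  -8.8] [-24.5  24. ]
45 1458 [-10.2  -7.6   2.3] [-24.5  24. ]
```

View pics/w3.png

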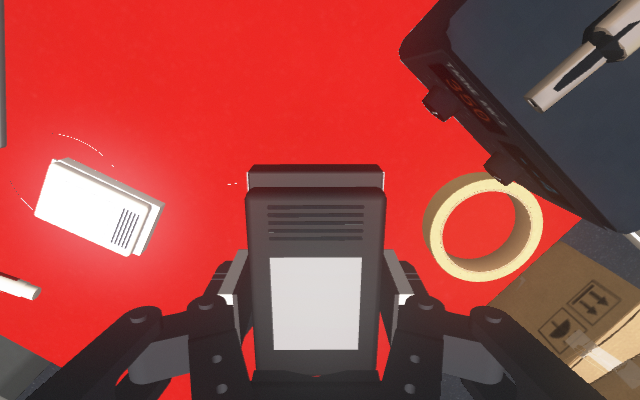

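```bash
cat >> h.py <<'E'
YC=np.radians(24.4);EX=np.array([np.cos(YC),np.sin(YC),0]);EY=np.array([-np.sin(YC),np.cos(YC),0])
BAY=np.array([.5275,.0605,.030])-.0085*EX
TIP=np.array([0,.0042,-.056])
def rot(th):  # tool orientation, latch raised th deg
    x=-EY;y=np.array([0,0,-1.]);z=EX
    return R.from_rotvec(-np.radians(th)*EY)*R.from_matrix(np.c_[x,y,z])
def tcp(X,Y,Z,th):
    return BAY+np.array([EX,EY,[0,0,1]]).T@np.array([X,Y,Z])/1000-rot(th).apply(TIP)
def bayof(s):  # lug tip in bay frame, tilt
    r=R.from_rotvec(s['tcp_rot']);v=np.array(s['tool_pos'])+r.apply(TIP)-BAY
    z=r.as_matrix()[:,2]
    return (v@EX*1000).round(2),(v@EY*1000).round(2),round(v[2]*1000,2),np.degrees(np.arcsin(z[2])).round(2),np.degrees(np.arctan2(z[1],z[0])).round(2)
def cmd(p0,r0,p1,r1): return ((p1-p0)/.4).round(4),((r1*r0.inv()).as_rotvec()/(np.pi/4)).round(4)
E
python3 - <<'E'
from h import *
s=bot.read_state();p0=s['tool_pos'];p0=np.array([.6141,-.2559,.162]);r0=R.from_rotvec(s['tcp_rot'])
p1=tcp(-47,0,40,17);print(p1,cmd(p0,r0,p1,rot(17)))
print(cmd(p1,rot(17),tcp(-47,0,6,17),rot(17)))
# per-mm along ex normalized
print((EX/400).round(5))
E
```

```text
[0.52460868 0.05918844 0.0903893 ] (array([-0.2237,  0.7877, -0.179 ]), array([ 0.1958, -0.3262, -0.3127]))
(array([ 0.   ,  0.   , -0.085]), array([0., 0., 0.]))
[0.00228 0.00103 0.     ]
```

Request:
play_rows([
  [[-0.2237,0.7877,0],[0.1958,-0.3262,-0.3127]],
  [[-0.2237,0.7877,0],[0.1958,-0.3262,-0.3127]],
  [[-0.2237,0.7877,0],[0.1958,-0.3262,-0.3127]],
  [[-0.2237,0.7877,0],[0.1958,-0.3262,-0.3127]],
  [[-0.2237,0.7877,0],[0.1958,-0.3262,-0.3127]],
  [[-0.2237,0.7877,0],[0.1958,-0.3262,-0.3127]],
  [[-0.2237,0.7877,-0.12],[0.1958,-0.3262,-0.3127]],
  [[-0.2237,0.7877,-0.179],[0.1958,-0.3262,-0.3127]],
  [[-0.2237,0.7877,-0.179],[0.1958,-0.3262,-0.3127]],
])

```text
time: 6.92
tool_pos: [0.5203, 0.0596, 0.0857]
tcp_rot: [-1.13, 0.731, -0.976]
wrist_force: [-0.4, -0.9, -1.3]
width: 0.616
```

Request:
play_rows([
  [[0,0,0],[0,0,0]],
  [[0,0,0],[0,0,0]],
])

```text
time: 7.18
tool_pos: [0.526, 0.0592, 0.0922]
tcp_rot: [-1.123, 0.721, -0.983]
wrist_force: [-0.0, 0.3, -0.4]
width: 0.621
```

```bash
python3 - <<'E'
from h import *
s=bot.read_state();print(s['time'],s['tool_pos'],s['joint_vel'].round(3),s['wrist_force'],s['torque'],s['width'],bayof(s))
im,d=cams.read_camera('wrist');cv2.imwrite('pics/w4.png',im[:,:,::-1])
im2,d2=cams.read_camera('scene');cv2.imwrite('pics/s4.png',cv2.resize(im2[130:270,220:380],None,fx=4,fy=4,interpolation=2)[:,:,::-1])
P=cloud('wrist',d,s);Q=P.reshape(-1,3)-BAY;C=np.c_[Q@EX,Q@EY,Q[:,2]]*1000
h=C[(C[:,2]>18)&(C[:,2]<30)&(C[:,0]>44)&(C[:,0]<100)&(abs(C[:,1])<45)]
print('head',len(h),np.percentile(h[:,0],[1,99]),np.percentile(h[:,1],[1,99]))
r=(C[:,2]<-15)&(C[:,2]>-25)&(abs(C[:,0])<130)&(abs(C[:,1])<80);X=C[r];c=cv2.minAreaRect(X[:,:2].astype(np.float32));print(c,'expect centre x 11.0')
E
```

```text
7.175 [0.52601699 0.05919066 0.09216442] [-0.001 -0.005 -0.002 -0.001 -0.001 -0.001] [-0.01213407  0.25634804 -0.37439503] [-0.06477914  0.16027129 -0.09744107] 0.6214034310134381 (np.float64(-45.65), np.float64(-0.6), np.float64(41.6), np.float64(17.19), np.float64(24.4))
head 6086 [54.46596618 85.02819323] [-31.63597021  32.04927615]
((11.303627014160156, 0.5190162658691406), (194.65396118164062, 109.5071029663086), 0.20416845381259918) expect centre x 11.0
```

View pics/w4.png

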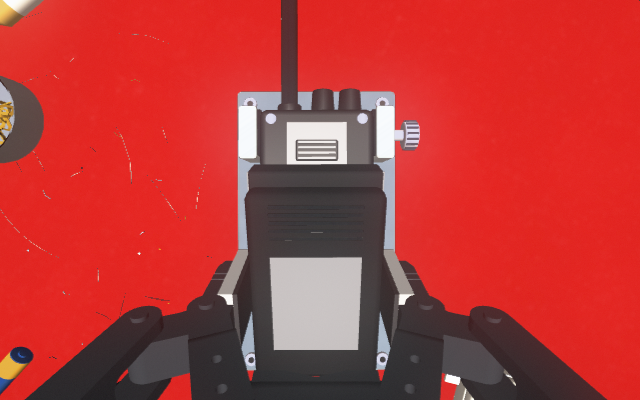

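View pics/s4.png

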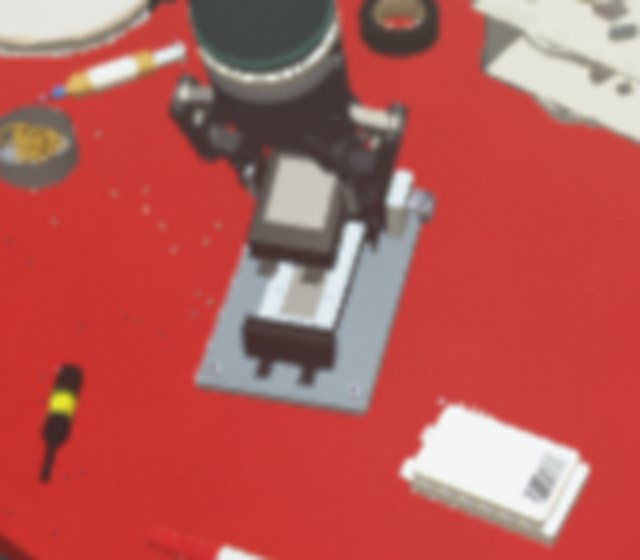

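Request:
play_rows([
  [[-0.004,0.0005,-0.03],[0,0,0]],
  [[-0.004,0.0005,-0.06],[0,0,0]],
  [[-0.004,0.0005,-0.08],[0,0,0]],
  [[-0.004,0.0005,-0.089],[0,0,0]],
  [[-0.004,0.0005,-0.089],[0,0,0]],
  [[-0.004,0.0005,-0.089],[0,0,0]],
])

```text
time: 8.02
tool_pos: [0.5237, 0.0595, 0.0556]
tcp_rot: [-1.124, 0.722, -0.982]
wrist_force: [0.3, -0.5, -1.2]
width: 0.619
```

```bash
python3 - <<'E'
from h import *
s=bot.read_state();print(s['time'],s['tool_pos'],s['wrist_force'],s['torque'],bayof(s))
E
```

```text
8.025 [0.52367516 0.05954971 0.05558275] [ 0.32028807 -0.45161664 -1.23729926] [-0.08305558  0.17259384  0.00279523] (np.float64(-47.66), np.float64(0.69), np.float64(5.09), np.float64(17.11), np.float64(24.41))
```

Request:
play_rows([
  [[0,0,-0.004],[0,0,0]],
  [[0,0,-0.009],[0,0,0]],
  [[0,0,-0.009],[0,0,0]],
  [[0,0,-0.009],[0,0,0]],
])

```text
time: 8.52
tool_pos: [0.5233, 0.0596, 0.0517]
tcp_rot: [-1.124, 0.722, -0.982]
wrist_force: [0.3, 0.3, -0.9]
width: 0.615
```

```bash
python3 - <<'E'
from h import *
s=bot.read_state();print(s['time'],s['tool_pos'],s['wrist_force'],s['torque'],bayof(s))
E
```

```text
8.525 [0.52327837 0.05956995 0.05168531] [ 0.30050669  0.34157663 -0.92786793] [-0.10364828  0.13115422 -0.00087292] (np.float64(-48.03), np.float64(0.88), np.float64(1.23), np.float64(17.08), np.float64(24.41))
```

Request:
play_rows([
  [[-0.004,-0.002,0],[0,0,0]],
  [[-0.008,-0.004,0],[0,0,0]],
  [[-0.0115,-0.006,0],[0,0,0]],
  [[-0.0132,-0.0073,0],[0,0,0]],
  [[-0.0132,-0.0073,0],[0,0,0]],
])

```text
time: 9.15
tool_pos: [0.518, 0.0566, 0.0517]
tcp_rot: [-1.124, 0.723, -0.982]
wrist_force: [-0.8, -0.1, -1.7]
width: 0.617
```

```bash
python3 - <<'E'
from h import *
s=bot.read_state();print(s['time'],s['tool_pos'],s['wrist_force'],s['torque'],bayof(s), s['wrist_force']@EX)
E
```

```text
9.15 [0.51795596 0.05657219 0.05168576] [-0.77174006 -0.05099147 -1.74430439] [-0.08398579  0.19043436 -0.01829006] (np.float64(-54.11), np.float64(0.36), np.float64(1.23), np.float64(17.08), np.float64(24.4)) -0.723875864778513
```

Request:
play_rows([
  [[-0.0023,-0.001,0],[0,0,0]],
  [[-0.0046,-0.0021,0],[0,0,0]],
  [[-0.0046,-0.0021,0],[0,0,0]],
])

```text
time: 9.52
tool_pos: [0.5172, 0.056, 0.0523]
tcp_rot: [-1.123, 0.721, -0.983]
wrist_force: [4.3, 3.3, -2.1]
width: 0.616
```

```bash
python3 - <<'E'
from h import *
s=bot.read_state();print(s['time'],s['tool_pos'],s['wrist_force'],s['torque'],bayof(s), s['wrist_force']@EX)
E
```

```text
9.525 [0.51717899 0.05603794 0.05228004] [ 4.26045363  3.3255534  -2.10217174] [ 0.56774679 -0.5289443   0.03381205] (np.float64(-55.0), np.float64(0.21), np.float64(1.71), np.float64(17.2), np.float64(24.38)) 5.253726349826854
```

```bash
sed -i 's/-.0085\*EX/-.0075*EX/' h.py; python3 - <<'E'
from h import *
s=bot.read_state();print(bayof(s))
p0=s['tool_pos'];r0=R.from_rotvec(s['tcp_rot'])
# commanded is ~1.1mm further in -x than measured, z ~.6 lower
pc=np.array([.51795596,.05657219,.05168576])+np.array([-.0046,-.0021,0])*.4
for X,Z,th in [(-55.3,1,15.5),(-55.3,.8,14),(-55.3,.7,12.5)]:
    print(cmd(pc,R.from_rotvec([-1.124,.723,-.982]),tcp(X,0.2,Z,th),rot(th)))
E
```

```text
(np.float64(-56.0), np.float64(0.21), np.float64(1.71), np.float64(17.2), np.float64(24.38))
(array([ 0.0056,  0.0021, -0.0042]), array([-0.012 ,  0.0332,  0.0015]))
(array([ 0.0067,  0.0026, -0.0082]), array([-0.0258,  0.0636,  0.0015]))
(array([ 0.0077,  0.003 , -0.0119]), array([-0.0395,  0.0939,  0.0014]))
```

Request:
play_rows([
  [[0.0056,0.0021,-0.0042],[-0.012,0.0332,0.001]],
  [[0.0067,0.0026,-0.0082],[-0.0258,0.0636,0.001]],
  [[0.0077,0.003,-0.0119],[-0.0395,0.0939,0.001]],
  [[0.0077,0.003,-0.0119],[-0.0395,0.0939,0.001]],
  [[0.0077,0.003,-0.0119],[-0.0395,0.0939,0.001]],
])

```text
time: 10.15
tool_pos: [0.5188, 0.057, 0.0465]
tcp_rot: [-1.194, 0.769, -0.957]
wrist_force: [0.0, -0.8, -0.8]
width: 0.619
```

```bash
python3 - <<'E'
from h import *
s=bot.read_state();print(s['time'],s['tool_pos'],s['wrist_force'],s['torque'],bayof(s), s['wrist_force']@EX)
im,d=cams.read_camera('wrist');cv2.imwrite('pics/w5.png',im[:,:,::-1])
im2,d2=cams.read_camera('scene');cv2.imwrite('pics/s5.png',cv2.resize(im2[130:270,220:380],None,fx=4,fy=4,interpolation=2)[:,:,::-1])
E
```

```text
10.15 [0.51884827 0.05704621 0.04653964] [ 0.01332221 -0.77693771 -0.8122958 ] [-0.06850129  0.09832908  0.04983787] (np.float64(-55.59), np.float64(0.4), np.float64(0.37), np.float64(12.44), np.float64(24.43)) -0.3088240930707631
```

View pics/s5.png

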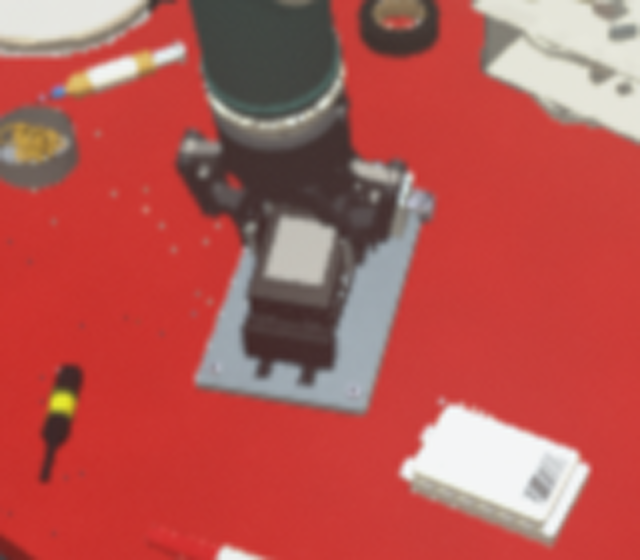

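View pics/w5.png

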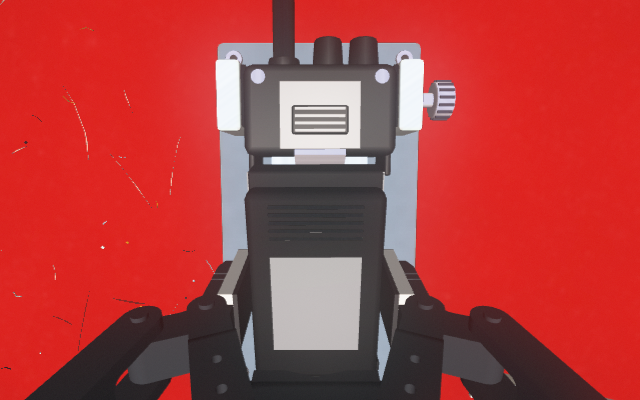

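Request:
play_rows([
  [[0,0,0],[0,0,0]],
  [[0,0,0],[0,0,0]],
  [[0,0,0],[0,0,0]],
  [[0,0,0],[0,0,0]],
], gripper=0.15)

```text
time: 10.75
tool_pos: [0.5194, 0.057, 0.0471]
tcp_rot: [-1.193, 0.768, -0.958]
wrist_force: [0.4, -0.2, -0.1]
width: 0.849
```

```bash
python3 - <<'E'
from h import *
s=bot.read_state();print(s['time'],s['tool_pos'],s['wrist_force'],s['width'])
im,d=cams.read_camera('wrist');cv2.imwrite('pics/w6.png',im[:,:,::-1])
P=cloud('wrist',d,s).reshape(-1,3)-BAY;C=np.c_[P@EX,P@EY,P[:,2]]*1000
m=(abs(C[:,1])<20)&(C[:,2]>18)&(C[:,2]<60)&(C[:,0]>-50)&(C[:,0]<28)
X=C[m];f=np.polyfit(X[:,0],X[:,2],1);print(m.sum(),np.degrees(np.arctan(f[0])),f)
h=R.from_rotvec(s['tcp_rot']).as_matrix()
print('up dir tool',(-h[:,1]).round(3))
r0=R.from_rotvec(s['tcp_rot']);print('level turn',((rot(0)*r0.inv()).as_rotvec()/(np.pi/4)).round(4))
E
```

```text
10.75 [0.51935706 0.05697452 0.04706004] [ 0.35489215 -0.20363194 -0.08317222] 0.8494608092888816
16258 9.363159155895325 [ 0.16488838 34.23400556]
up dir tool [-0.197 -0.089  0.976]
level turn [-0.1143  0.2534 -0.0003]
```

View pics/w6.png

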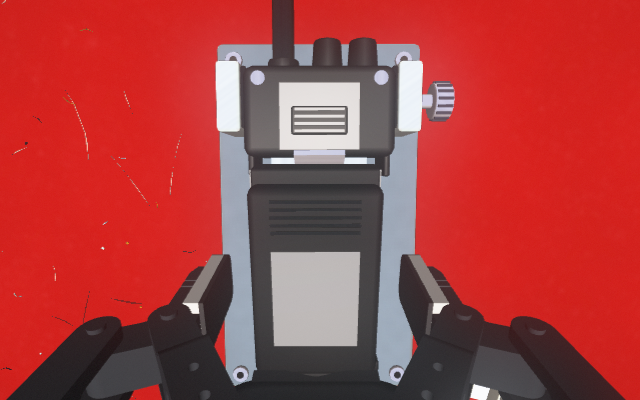

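Request:
play_rows([
  [[-0.0115,-0.005,0.057],[0,0,0]],
  [[-0.0345,-0.0155,0.171],[0,0,0]],
  [[-0.0345,-0.0155,0.171],[0,0,0]],
  [[0.065,0.029,0.18],[-0.1143,0.2534,0]],
  [[0.065,0.029,0.18],[-0.1143,0.2534,0]],
  [[0.065,0.029,0.18],[-0.1143,0.2534,0]],
])

```text
time: 11.55
tool_pos: [0.5456, 0.0691, 0.1174]
tcp_rot: [-1.383, 0.891, -0.887]
wrist_force: [0.2, 0.5, 0.2]
width: 0.852
```

Request:
play_rows([
  [[0,0,0],[0,0,0]],
  [[0,0,0],[0,0,0]],
  [[0,0,0],[0,0,0]],
  [[0,0,0],[0,0,0]],
  [[0,0,0],[0,0,0]],
  [[0,0,0],[0,0,0]],
  [[0,0,0],[0,0,0]],
  [[0,0,0],[0,0,0]],
], gripper=1)

```text
time: 12.55
tool_pos: [0.5453, 0.0686, 0.1188]
tcp_rot: [-1.381, 0.89, -0.889]
wrist_force: [0.2, -0.2, -0.5]
width: -0.002
```

```bash
python3 - <<'E'
from h import *
s=bot.read_state();print(s['time'],s['tool_pos'],s['wrist_force'],s['width'])
v=s['tool_pos']-BAY;print(v@EX*1000,v@EY*1000,v[2]*1000,R.from_rotvec(s['tcp_rot']).as_matrix().round(3))
im,d=cams.read_camera('wrist');cv2.imwrite('pics/w7.png',im[:,:,::-1])
P=cloud('wrist',d,s).reshape(-1,3)-BAY;C=np.c_[P@EX,P@EY,P[:,2]]*1000
for x in range(-50,60,6):
    m=(abs(C[:,1])<22)&(abs(C[:,0]-x)<1.5)&(C[:,2]<45);print(x,m.sum(),np.median(C[m,2]).round(1) if m.sum() else '')
E
```

```text
12.55 [0.54525509 0.06861078 0.11884898] [ 0.19676827 -0.16838966 -0.50147045] -0.001996037911296364
27.019863904150526 0.05164665651966802 88.84898077977563 [[ 0.413 -0.     0.911]
 [-0.911  0.     0.413]
 [-0.    -1.    -0.   ]]
-50 0 
-44 0 
-38 0 
-32 0 
-26 0 
-20 0 
-14 6 31.7
-8 13 32.9
-2 31 33.9
4 162 35.0
10 281 35.7
16 307 36.9
22 319 37.8
28 321 38.8
34 723 34.2
40 573 28.8
46 158 21.8
52 339 22.7
58 347 23.8
```

View pics/w7.png

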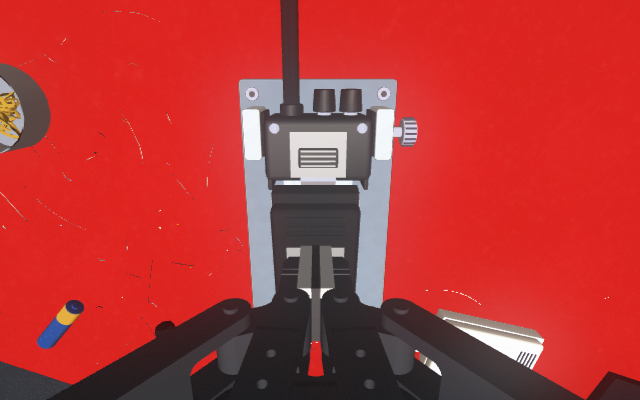

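Request:
play_rows([
  [[-0.007,-0.003,-0.05],[0,0,0]],
  [[-0.007,-0.003,-0.1],[0,0,0]],
  [[-0.007,-0.003,-0.117],[0,0,0]],
  [[-0.007,-0.003,-0.121],[0,0,0]],
  [[-0.007,-0.003,-0.125],[0,0,0]],
  [[-0.007,-0.003,-0.125],[0,0,0]],
])

```text
time: 13.35
tool_pos: [0.543, 0.0674, 0.0696]
tcp_rot: [-1.381, 0.889, -0.89]
wrist_force: [-0.9, -0.3, 0.2]
width: 0.002
```

Request:
play_rows([
  [[0,0,-0.004],[0,0,0]],
  [[0,0,-0.004],[0,0,0]],
])

```text
time: 13.6
tool_pos: [0.5433, 0.0675, 0.0682]
tcp_rot: [-1.38, 0.889, -0.891]
wrist_force: [-0.3, 0.5, 3.1]
width: 0.001
```

Request:
play_rows([
  [[0,0,-0.004],[0,0,0]],
  [[0,0,-0.004],[0,0,0]],
])

```text
time: 13.85
tool_pos: [0.5424, 0.0674, 0.0658]
tcp_rot: [-1.381, 0.89, -0.89]
wrist_force: [-0.7, 0.1, 1.0]
width: -0.002
```

Request:
play_rows([
  [[0,0,-0.003],[0,0,0]],
  [[0,0,-0.005],[0,0,0]],
  [[0,0,-0.005],[0,0,0]],
])

```text
time: 14.22
tool_pos: [0.5421, 0.0674, 0.0634]
tcp_rot: [-1.382, 0.891, -0.889]
wrist_force: [-0.5, -0.1, -0.0]
width: 0.002
```

Request:
play_rows([
  [[0,0,-0.003],[0,0,0]],
  [[0,0,-0.005],[0,0,0]],
  [[0,0,-0.005],[0,0,0]],
])

```text
time: 14.6
tool_pos: [0.5426, 0.0675, 0.0618]
tcp_rot: [-1.381, 0.89, -0.89]
wrist_force: [0.6, 1.0, 0.8]
width: -0.002
```

Request:
play_rows([
  [[0,0,-0.003],[0,0,0]],
  [[0,0,-0.005],[0,0,0]],
  [[0,0,-0.005],[0,0,0]],
])

```text
time: 14.98
tool_pos: [0.5428, 0.0674, 0.0599]
tcp_rot: [-1.381, 0.889, -0.89]
wrist_force: [1.6, 1.0, 1.5]
width: -0.0
```

```bash
python3 - <<'E'
from h import *
s=bot.read_state();v=s['tool_pos']-BAY;print(s['time'],v@EX*1000,v[2]*1000,s['wrist_force'])
im,d=cams.read_camera('wrist');cv2.imwrite('pics/w8.png',im[50:300,170:470][:, :, ::-1].repeat(2,0).repeat(2,1))
P=cloud('wrist',d,s).reshape(-1,3)-BAY;C=np.c_[P@EX,P@EY,P[:,2]]*1000
for y0,y1 in [(-26,-14),(14,26)]:
  print([(x,np.median(C[m,2]).round(1)) for x in range(-50,60,3) if (m:=(C[:,1]>y0)&(C[:,1]<y1)&(abs(C[:,0]-x)<1)&(C[:,2]<45)).sum()>5])
E
```

```text
14.975 24.319806211184527 29.898349368351223 [1.57351676 0.95621944 1.51269888]
[(1, np.float64(28.1)), (4, np.float64(28.3)), (7, np.float64(28.7)), (10, np.float64(28.7)), (13, np.float64(28.9)), (16, np.float64(29.1)), (19, np.float64(29.4)), (22, np.float64(29.7)), (25, np.float64(30.0)), (28, np.float64(30.0)), (31, np.float64(30.2)), (34, np.float64(30.0)), (37, np.float64(23.3)), (40, np.float64(20.3)), (43, np.float64(17.0)), (46, np.float64(20.4)), (49, np.float64(22.1)), (52, np.float64(22.5)), (55, np.float64(22.4)), (58, np.float64(22.4))]
[(1, np.float64(28.3)), (4, np.float64(28.5)), (7, np.float64(28.8)), (10, np.float64(28.9)), (13, np.float64(29.3)), (16, np.float64(29.4)), (19, np.float64(29.6)), (22, np.float64(29.9)), (25, np.float64(30.0)), (28, np.float64(30.3)), (31, np.float64(30.7)), (34, np.float64(30.2)), (37, np.float64(24.0)), (40, np.float64(20.5)), (43, np.float64(17.6)), (46, np.float64(20.5)), (49, np.float64(22.2)), (52, np.float64(22.5)), (55, np.float64(22.6)), (58, np.float64(22.5))]
```

View pics/w8.png

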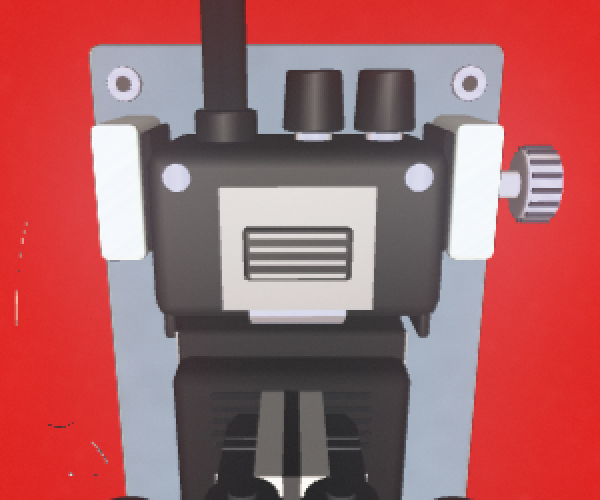

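Request:
play_rows([
  [[0,0,-0.003],[0,0,0]],
  [[0,0,-0.005],[0,0,0]],
  [[0,0,-0.005],[0,0,0]],
])

```text
time: 15.4
tool_pos: [0.5425, 0.0674, 0.0577]
tcp_rot: [-1.381, 0.89, -0.89]
wrist_force: [1.5, 0.2, 1.4]
width: -0.001
```

Request:
play_rows([
  [[0,0,-0.003],[0,0,0]],
  [[0,0,-0.004],[0,0,0]],
  [[0,0,-0.004],[0,0,0]],
])

```text
time: 15.78
tool_pos: [0.5426, 0.0674, 0.0562]
tcp_rot: [-1.381, 0.89, -0.89]
wrist_force: [1.3, 0.1, 2.6]
width: 0.001
```

Request:
play_rows([
  [[0,0,-0.003],[0,0,0]],
  [[0,0,-0.004],[0,0,0]],
  [[0,0,-0.004],[0,0,0]],
])

```text
time: 16.15
tool_pos: [0.5417, 0.0672, 0.0541]
tcp_rot: [-1.382, 0.891, -0.889]
wrist_force: [-0.5, -0.1, 1.0]
width: 0.002
```

Request:
play_rows([
  [[0,0,-0.003],[0,0,0]],
  [[0,0,-0.003],[0,0,0]],
])

```text
time: 16.4
tool_pos: [0.5417, 0.0672, 0.054]
tcp_rot: [-1.383, 0.891, -0.889]
wrist_force: [-4.0, -0.7, 9.8]
width: -0.0
```

Request:
play_rows([
  [[0,0,-0.003],[0,0,0]],
  [[0,0,-0.003],[0,0,0]],
])

```text
time: 16.65
tool_pos: [0.5417, 0.0672, 0.054]
tcp_rot: [-1.383, 0.891, -0.888]
wrist_force: [-6.3, -0.3, 17.1]
width: -0.002
```

```bash
python3 - <<'E'
from h import *
s=bot.read_state();v=s['tool_pos']-BAY;print(s['time'],v@EX*1000,v[2]*1000,s['wrist_force'])
im,d=cams.read_camera('wrist');cv2.imwrite('pics/w9.png',im[50:300,170:470][:, :, ::-1].repeat(2,0).repeat(2,1))
P=cloud('wrist',d,s).reshape(-1,3)-BAY;C=np.c_[P@EX,P@EY,P[:,2]]*1000
for y0,y1 in [(-26,-14),(14,26)]:
  print([(x,float(np.median(C[m,2]).round(1))) for x in range(-50,60,3) if (m:=(C[:,1]>y0)&(C[:,1]<y1)&(abs(C[:,0]-x)<1)&(C[:,2]<45)).sum()>5])
E
```

```text
16.65 23.226627354846006 23.962740409842212 [-6.31647231 -0.2713864  17.08099086]
[(1, 24.0), (4, 24.3), (7, 24.2), (10, 24.2), (13, 24.3), (16, 24.2), (19, 24.2), (22, 24.3), (25, 24.4), (28, 24.3), (31, 24.2), (34, 24.2), (37, 21.4), (40, 13.8), (43, 13.7), (49, 22.1), (52, 22.4), (55, 22.4), (58, 22.5)]
[(1, 24.4), (4, 24.5), (7, 24.5), (10, 24.4), (13, 24.4), (16, 24.5), (19, 24.3), (22, 24.3), (25, 24.4), (28, 24.6), (31, 24.4), (34, 24.5), (37, 22.0), (40, 13.9), (43, 13.6), (49, 22.1), (52, 22.6), (55, 22.4), (58, 22.5)]
```

View pics/w9.png

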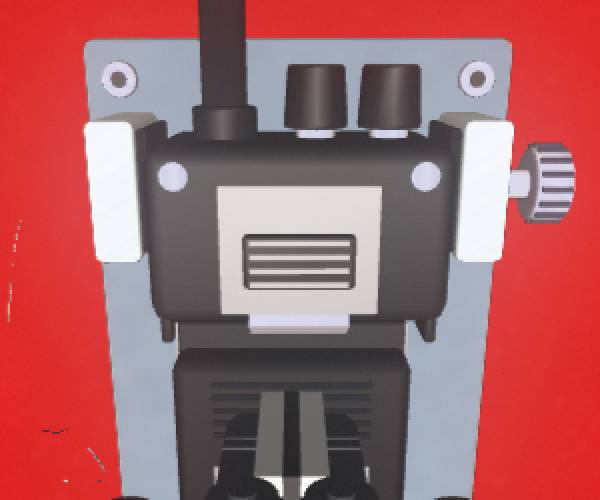

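Request:
play_rows([
  [[0,0,0.02],[0,0,0]],
  [[0,0,0.1],[0,0,0]],
  [[-0.02,-0.01,0.25],[0,0,0]],
  [[-0.02,-0.01,0.4],[0,0,0]],
  [[-0.02,-0.01,0.4],[0,0,0]],
  [[-0.02,-0.01,0.4],[0,0,0]],
  [[-0.02,-0.01,0.4],[0,0,0]],
], gripper=0)

```text
time: 17.58
tool_pos: [0.5328, 0.0633, 0.2096]
tcp_rot: [-1.384, 0.893, -0.887]
wrist_force: [-0.1, -0.5, 0.4]
width: 1.004
```

```bash
python3 - <<'E'
from h import *
s=bot.read_state();print(s['time'],s['tool_pos'],s['wrist_force'])
im,d=cams.read_camera('wrist');cv2.imwrite('pics/w10.png',cv2.resize(im[90:330,200:440],None,fx=2.4,fy=2.4,interpolation=2)[:,:,::-1])
P=cloud('wrist',d,s).reshape(-1,3)-BAY;C=np.c_[P@EX,P@EY,P[:,2]]*1000
for y0,y1 in [(-26,-14),(-9,9),(14,26)]:
  print([(x,float(np.median(C[m,2]).round(1))) for x in range(-76,64,3) if (m:=(C[:,1]>y0)&(C[:,1]<y1)&(abs(C[:,0]-x)<1)&(C[:,2]<45)).sum()>5])
t=C[(C[:,2]>23)&(C[:,2]<26)&(C[:,0]>-60)&(C[:,0]<42)&(abs(C[:,1])<32)];print(np.percentile(t[:,0],[1,99]),np.percentile(t[:,1],[1,99]),np.polyfit(t[:,0],t[:,2],1))
im2,_=cams.read_camera('scene');cv2.imwrite('pics/s10.png',cv2.resize(im2[130:270,220:380],None,fx=4,fy=4,interpolation=2)[:,:,::-1])
E
```

```text
17.575 [0.53280062 0.06325821 0.20964622] [-0.07172739 -0.48396649  0.43419961]
[(-64, 10.9), (-61, 10.6), (-58, 10.7), (-55, 10.7), (-46, 23.8), (-43, 24.0), (-40, 24.4), (-37, 24.3), (-34, 24.3), (-31, 24.0), (-28, 24.3), (-25, 24.2), (-22, 24.2), (-19, 24.5), (-16, 24.3), (-13, 24.4), (-10, 24.2), (-7, 24.1), (-4, 24.5), (-1, 24.4), (2, 24.3), (5, 24.4), (8, 24.4), (11, 24.0), (14, 24.4), (17, 24.4), (20, 24.6), (23, 24.3), (26, 24.3), (29, 24.2), (32, 24.4), (35, 23.9), (38, 14.9), (41, 13.8), (44, 12.3), (47, 21.0), (50, 22.2), (53, 22.8), (56, 22.5), (59, 22.6), (62, 22.8)]
[(-64, 10.8), (-61, 10.7), (-58, 10.7), (-55, 11.3), (-46, 24.1), (-43, 24.5), (-40, 24.8), (-37, 24.4), (-34, 24.5), (-31, 24.6), (-28, 24.7), (-25, 24.6), (-22, 24.5), (-19, 24.8), (-16, 24.8), (-13, 24.8), (-10, 24.5), (-7, 24.7), (-4, 24.6), (-1, 24.6), (2, 24.7), (5, 24.8), (8, 24.8), (11, 24.5), (14, 24.5), (17, 24.4), (20, 24.5), (23, 24.7), (26, 24.7), (29, 24.6), (32, 25.1), (35, 24.0), (38, 18.5), (41, 14.1), (44, 19.8), (47, 22.9), (50, 22.8), (53, 22.9), (56, 24.7), (59, 24.9), (62, 24.6)]
[(-64, 10.9), (-61, 10.7), (-58, 10.7), (-55, 11.2), (-46, 24.1), (-43, 24.5), (-40, 24.5), (-37, 24.5), (-34, 24.2), (-31, 24.4), (-28, 24.4), (-25, 24.4), (-22, 24.7), (-19, 24.5), (-16, 24.7), (-13, 24.3), (-10, 24.5), (-7, 24.6), (-4, 24.4), (-1, 24.5), (2, 24.6), (5, 24.4), (8, 24.6), (11, 24.5), (14, 24.8), (17, 24.1), (20, 25.0), (23, 24.6), (26, 24.7), (29, 24.5), (32, 24.6), (35, 24.3), (38, 15.1), (41, 14.0), (44, 12.5), (47, 20.8), (50, 22.7), (53, 22.9), (56, 22.1), (59, 22.5), (62, 22.5)]
[-45.93100748  36.78145184] [-23.78134162  27.59638437] [4.83231882e-04 2.44738984e+01]
```

View pics/w10.png

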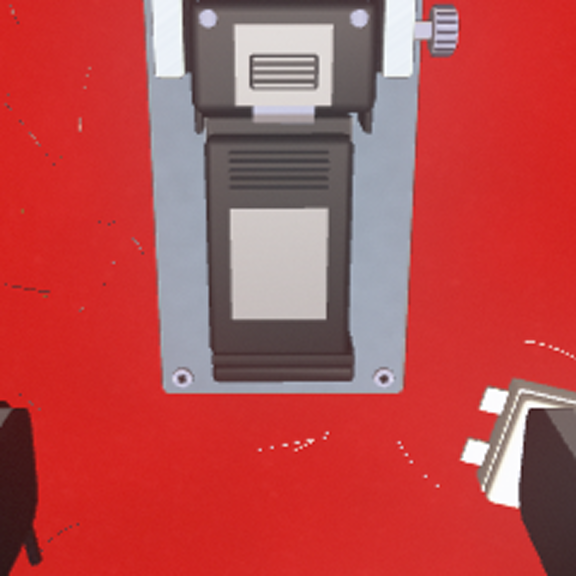

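View pics/s10.png

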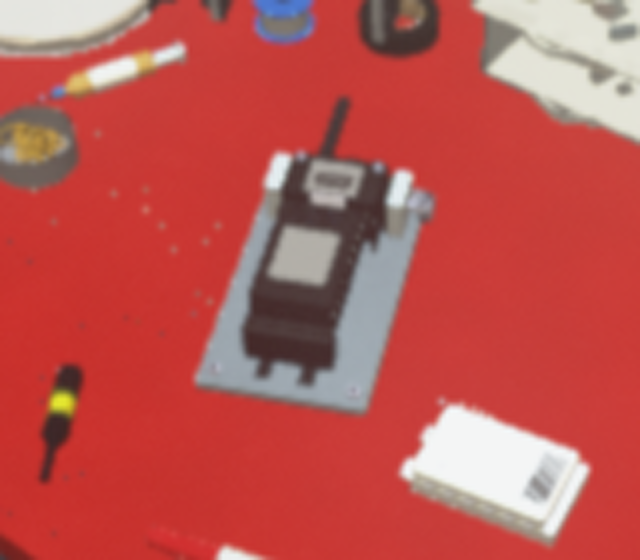

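```bash
python3 - <<'E'
from h import *
print(bot.finish_job(),bot.read_state()['time'])
E
```

```text
the job is handed in; nothing more can be done
the job is handed in; nothing more can be done
```

The battery is back in the radio: I took the black two-lug pack, tucked its lugs under the lip and pressed the other end down until it lay flat. I then let go and handed the job in at about 17.7 s; the slab and the tin were not touched.

- **Forces:** I felt the end of the pocket at about 5 N. The highest force I read was about 18 N, while pressing on the pack once it was fully down.
- **Final check:** with the gripper clear, the top of the pack is level along its whole length, about 24 mm over the bay floor. The ledge is 13–14 mm over the floor, and the latch tooth shows out over it in the picture.
- **What disagreed:**
    - On the way down I read only 1–3 N, less than the 5–15 N you gave for the ramp, and I never felt a distinct snap. I judge the latch closed because the pack stayed flat when released and the tooth shows over the ledge.
    - The touch and camera estimates of where the radio sits along the cradle differed by about 1 mm.
    - The pack looked about 1–2 mm off centre sideways, which is within the lug pocket's play.

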